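# Ease the hydraulic lift down level with the work stand

### The arm

A 6-joint arm with a two-finger parallel gripper is mounted at the origin on the work surface. World frame = base frame: x ahead of the robot, y to its left, z up, the work surface at z = 0. Lengths are in m, angles in rad, forces in N, time in s.
With the tool pointing down it reaches from about 0.3 to 0.75 m from the base axis. Payload 8.5 kg.
Tool frame: the origin (TCP) lies midway between the tips of the shut fingers; the grasp point (between the pads) lies 19 mm behind it (bot.pinch_z is the distance from the TCP to the grasp point, in m); z points along the fingers, y is the line along which they close (so a half turn about z gives the same grasp; the last joint's range is limited). The gripper opens to 85 mm and grips with 20 to 120 N. Pads are 22 mm wide; open, the fingers measure 114 mm over their backs; the gripper's body (76 mm by 85 mm) begins 54 mm behind the grasp point. The pads swing forward as they close: fully open they stand 13 mm farther back than shut.
Start: joints at [1.046, 0.381, 1.297, -0, 1.464, -0.215], TCP at [0.168, 0.524, 0.231] pointing down, gripper open.
Joint ranges: [-3.11, 3.11], [-0.89, 2.33], [0.22, 2.48], [-1.42, 4.56], [0.17, 2.85], [-2.88, 2.88]. Speed limits (rad/s): [2.39, 2.39, 3.14, 3.14, 3.14, 3.14].

### API

Orientations are given as a 3x3 rotation matrix whose columns are the frame's x, y, z axes.
In Python, from bench import sensors, imaging, bot gives the robot as it stands.
- The arm moves only by the shell command python3 -m handwheel 'ROWS' [FORCE]. ROWS is JSON, a list that holds one entry, the list of rows, each a list of 7 numbers: the turn, a rotation vector about the world's x, y, z in degrees, then the shift along the world's x, y, z in mm, then the opening, from 0 (shut) to 1 (fully open). A call has 1 to 8 rows; each row shifts and turns the commanded pose from where the row before left it; what a row does not reach is not made up. A row lasts 1/10 s, in which the tool goes at most 50 mm and 8.59 degrees, less where a joint would pass 70% of its speed; a pose out of reach is approached as far as the arm can. A call is refused whole if a number of a shift passes 50 or a number of a turn 8.59, either way. A call with a gripper value outside its range is refused whole. The fingers move at their own pace and stop on an object; FORCE is the grip in N (left out, the last holds). Time passes only in rows, so rows that do not move let the fingers close. It gives the time, the measured TCP pose, the force, the opening and the grip force at its end, in the units of the state.
- sensors.get_obs(): the state, without advancing time (a new reading comes with each control period).
- imaging.read_camera(name): name is "side" or "top" or "wrist"; returns a dict with "color" (400x640x3 uint8, blue, green, red), "range_z" (400x640 float32, m along the optical axis (not along the pixel's ray), 0 where there is no reading), "camera_matrix" (3x3 intrinsics, pixels), "R" (3x3) and "t" (3): a world point X has camera coordinates R X + t. Camera axes: x right, y down, z forward; pixel columns grow to the right and rows downward; lengths in m; the calibration is good to about 2 mm. The wrist camera is an equidistant fisheye: a pixel r from the principal point sees the ray r / f radians off the axis. A picture is of the moment at which its call begins.
- bot.sign_off(): hands the job in; it is judged then, once.
The state is a dict: "t": time; "joints": joint angles; "qd": joint speeds; "joint_torque": joint torques, N m; "tcp_pos": TCP position; "tool_rot": TCP orientation; "force": force on the tool from outside, world axes, zero at the start; "ft_torque": the same for the moment, N m; "finger_gap": finger opening in m; "grip_force": force on a finger pad.
Only numpy, scipy, OpenCV 4.12 (cv2) and the standard library are available. Lean on these libraries where they do the work, as an engineer would, in place of code of your own. Each camera call takes 0.05 s, during which the arm holds its last target. There are 200 camera calls.

### The job

The mould insert stands too high on the bench hydraulic lift. Crack the lift's release valve open a fraction of a turn by its T-bar so that the platen sinks slowly, never faster than 3 cm a second, until its top is level with the top plate of the work stand beside it, then nip the valve shut on its seat, snug but not forced, and let go. Work only by the valve: do not touch the platen or the insert, and leave the other things on the bench where they are.

Things in the scene. Friction and masses are not known exactly. Their poses are not given: they have to be found in the camera images.
- lift: Fixed post-guided bench hydraulic lift: base plate 180 x 190 mm, grey oil tank, two guide bushings, pump rocker on its +x side. Origin under the base's centre, z up. On its -y side a grey block carries the release valve: a level steel stem along -y with a T-bar 150 mm from the lift's centre, 85 mm above the bench, 55 mm clear of the block, beside (not under) the platen.
- valve (a joint): Turn of the T-bar about the stem, rad. 0: shut, needle just on its seat, bar level; positive opens: ball_near goes down, ball_far up (anticlockwise seen from the bar's side); stop at 1.4. It starts shut. Nothing flows until some angle between 0.15 and 0.65 (unknown load and seal); from there each 0.1 rad adds about 6 mm/s of sinking. Below 0 the needle bites: the seat gives about 10 N m/rad.
- valve_hub (a point): Centre of the T-bar, on the valve's axis. The bar is a steel rod 8 mm thick with an 18 mm ball at each end, 130 mm long over all, on an 18 mm thick hub. The stem drags with 0.25 N m (about 5 N at a ball) and stays where it is left. Nipped shut it ends a little below 0 rad: about 8 to 12 N at a ball, felt through the tool. Past -0.06 rad (about 17 N) the seat is damaged.
- ball_near (a point): Centre of the T-bar's ball, 18 mm across, on the end towards the lift's -x side (the robot's side), 56 mm from the hub; it swings with the bar. It can be pinched from above (fingers closing along the stem) or pushed. It turns between the pads as the bar swings, which adds some drag of the pinch to the force felt.
- ball_far (a point): Centre of the T-bar's ball, 18 mm across, on the end towards the lift's +x side, 56 mm from the hub; it swings with the bar.
- ram: The lift's ram with its steel platen, 150 x 150 x 14 mm. Origin at the centre of the platen's underside, 125 mm (ram fully down) to 205 mm above the bench; it starts 197 mm up. It moves only up and down, sinks by its own weight when the valve is cracked, stops when the valve shuts, cannot be raised again, and must not sink faster than 30 mm/s.
- platen_top (a point): Middle of the upper edge of the platen on its +y side, next to the work stand; its z is the height of the platen's top.
- stand: Fixed work stand on the lift's +y side: round foot of 120 mm, column, clamp collar and a steel top plate 150 x 120 x 12 mm set to an unknown height (top 155 to 185 mm above the bench). Origin under the foot's centre.
- rest_top (a point): Middle of the upper edge of the stand's top plate on the side next to the platen; its z is the height to bring the platen's top to, within 5 mm.
- insert: Loose aluminium mould insert 90 x 70 x 36 mm, 0.4 to 0.8 kg, with a pocket in its top, lying on the platen; it rides down with it and is not to be touched. Origin at the centre of its underside.
- cup: Bystander: clear plastic cup, 68 mm across, 85 mm high, on the bench. Origin under its centre.
- bristle_disc: Bystander: bristle disc lying on the bench, 96 mm across its bristles, 14 mm thick. Origin under its centre.
- deburr_pen: Bystander: deburring pen lying on the bench, 160 mm long, 11 mm thick, along its own x axis. Origin under the middle of its black handle.
- oil_bottle: Bystander: white oil bottle, 54 mm across, 130 mm high. Origin under its centre.
Things that resemble listed ones, but are neither listed nor needed, are in the scene too. Of the things like the stand, leave any that is blue or pink; of the rest the larger one is meant.

How it is judged:
By the outcome, as a careful person would: the job done as asked, in the order asked, and still so for the second after the job is handed in, with the robot touching nothing.
It also fails if it takes over 59 s, if anything falls off the work surface, if the arm or the gripper's body presses on something with over 40 N, if the wrist force passes 120 N, or if a joint passes its speed limit or range.

## Working session

There is one attempt and no reset: what is moved stays moved. The work goes in short steps, Python scripts to look and compute and a shell command to move; the robot and the scene stay as the last step left them, time stands still between calls to the robot, and variables do not carry over. Pictures are saved under pics/ and viewed, at most 10 in all, crops included, and the job is handed in when it is done.

```bash
ls; mkdir -p pics
cat > h.py <<'E'
import numpy as np, cv2
from bench import sensors, imaging, bot
def cam(n):
    return imaging.read_camera(n)
def pts(c):
    K=c["camera_matrix"];z=c["range_z"];v,u=np.mgrid[:z.shape[0],:z.shape[1]]
    P=np.stack([(u-K[0,2])/K[0,0]*z,(v-K[1,2])/K[1,1]*z,z],-1)
    W=(P-c["t"])@c["R"]; W[z==0]=np.nan
    return W
E
python3 - <<'E'
from h import *
for n in("top","side"):
    c=cam(n);cv2.imwrite(f"pics/{n}0.png",c["color"]);np.savez(f"{n}0.npz",W=pts(c),**c)
    print(n,c["camera_matrix"].round(1).tolist(),(-c["R"].T@c["t"]).round(3),c["R"].round(2).tolist())
o=sensors.get_obs();print(o["t"],o["tcp_pos"],o["tool_rot"],o["force"],bot.pinch_z)
E
```

```text
pics
top [[455.4, 0.0, 324.6], [0.0, 455.4, 202.8], [0.0, 0.0, 1.0]] [0.302 0.1   1.183] [[-0.1, -1.0, -0.0], [-0.97, 0.1, -0.23], [0.23, -0.02, -0.97]]
side [[495.0, 0.0, 313.4], [0.0, 495.0, 197.8], [0.0, 0.0, 1.0]] [ 0.533 -0.728  0.994] [[1.0, 0.01, 0.01], [0.02, -0.73, -0.69], [0.0, 0.69, -0.73]]
0.1 [0.16754308 0.52359443 0.23078679] [[-9.52396981e-01  3.04859962e-01 -6.28221193e-04]
 [ 3.04860501e-01  9.52396356e-01 -1.12017832e-03]
 [ 2.56818055e-04 -1.25837428e-03 -9.99999175e-01]] [ 0.08660295  0.19459367 -0.63927511] 0.0187
```

View pics/top0.png

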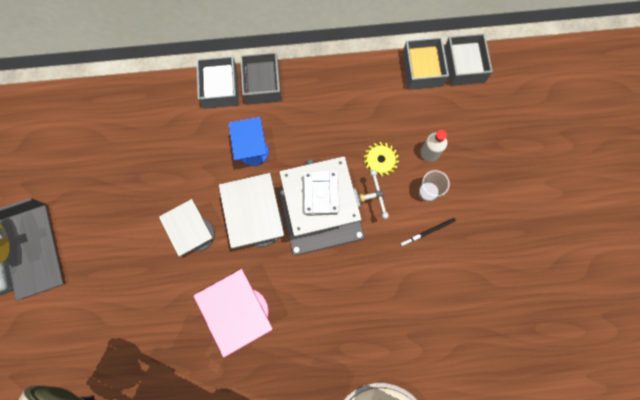

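View pics/side0.png

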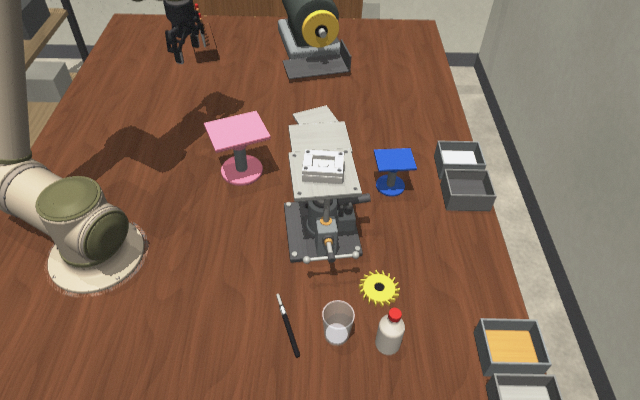

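The top view shows the lift platen at (320,195) and the T-bar hub at about (378,195), with ball_near at (385,215) and ball_far at (374,174). Stand candidates are grey large (252,210), grey small (187,228), blue (248,140) and pink (232,312). I choose the large grey one, next to the platen on its +y side. I'll check it and the T-bar in a close crop.

Run:
```python
from h import *
T=np.load("top0.npz");S=np.load("side0.npz")
a=cv2.resize(T["color"][120:270,150:410],None,fx=3,fy=3,interpolation=cv2.INTER_CUBIC)
b=cv2.resize(S["color"][195:275,270:400],None,fx=4,fy=4,interpolation=cv2.INTER_CUBIC)
cv2.imwrite("pics/cropA.png",a)
cv2.imwrite("pics/cropB.png",b)
W=T["W"]
def p(n,u,v,r=1):
    print(n,np.nanmedian(W[v-r:v+r+1,u-r:u+r+1].reshape(-1,3),0).round(4))
for n,u,v in [("big",252,210),("bigL",235,215),("bigR",272,205),("small",187,228),("plat",345,180),("plat2",290,215),("plat3",290,175),("plat4",345,215),("near",385,215),("far",374,174),("hub",380,195),("cup",435,182),("ins",320,205)]: p(n,u,v)
# plates: extents by height band
for n,(u0,u1,v0,v1),lo,hi in [("stand",(215,288,165,255),.14,.195),("platen",(275,365,150,245),.195,.225)]:
    w=W[v0:v1,u0:u1].reshape(-1,3);w=w[(w[:,2]>lo)&(w[:,2]<hi)]
    print(n,len(w),np.median(w,0).round(4),w[:,2].std().round(4),cv2.minAreaRect((w[:,:2]*1000).astype(np.float32)))
# bar points
w=W[165:225,362:392].reshape(-1,3);m=(w[:,2]>.07)&(w[:,2]<.11);print(np.c_[w[m]*1000].round(0).astype(int).tolist())
```

```text
big [0.5395 0.2458 0.1803]
bigL [0.5318 0.2844 0.1807]
bigR [0.5469 0.2001 0.1805]
small [0.5267 0.4126 0.114 ]
plat [0.5795 0.0319 0.2126]
plat2 [0.5147 0.1594 0.2114]
plat3 [0.6035 0.152  0.2112]
plat4 [0.5017 0.04   0.2116]
near [ 0.5158 -0.0644  0.0914]
far [ 0.6222 -0.0506  0.092 ]
hub [ 0.5667 -0.0592  0.0923]
cup [ 0.6061 -0.2191  0.0189]
ins [0.5208 0.0925 0.2468]
stand 3467 [0.5395 0.2492 0.1804] 0.0019 ((542.070068359375, 249.53494262695312), (150.56341552734375, 120.36261749267578), 7.801673889160156)
platen 3105 [0.5422 0.0982 0.2115] 0.0022 ((552.50244140625, 91.2247543334961), (150.7213134765625, 150.26329040527344), 7.932765007019043)
[[638, -48, 87], [636, -50, 92], [635, -52, 94], [634, -44, 92], [633, -47, 93], [632, -49, 95], [632, -52, 94], [633, -54, 92], [632, -42, 91], [631, -44, 93], [630, -46, 94], [631, -49, 92], [629, -51, 96], [630, -54, 93], [629, -56, 94], [629, -41, 91], [628, -43, 94], [627, -46, 97], [627, -48, 96], [627, -51, 96], [627, -54, 93], [627, -56, 92], [626, -41, 91], [625, -43, 93], [626, -46, 89], [625, -48, 93], [624, -50, 96], [625, -54
[... 3754 characters left out ...]
7, -64, 87], [527, -67, 87], [525, -61, 89], [524, -63, 89], [523, -65, 95], [523, -68, 93], [523, -59, 86], [522, -61, 89], [521, -62, 95], [521, -65, 92], [520, -67, 95], [521, -71, 89], [520, -58, 90], [519, -60, 94], [519, -63, 91], [518, -64, 95], [518, -67, 95], [518, -70, 92], [518, -73, 89], [519, -56, 84], [517, -58, 90], [517, -60, 90], [516, -62, 95], [516, -65, 91], [516, -67, 91], [515, -69, 92], [516, -72, 89], [516, -58, 84], [514, -59, 92], [514, -62, 90], [513, -64, 93], [514, -67, 89], [514, -70, 89], [514, -73, 85], [513, -58, 84], [512, -60, 87], [512, -62, 90], [511, -64, 90], [511, -66, 91], [511, -69, 88], [511, -60, 80], [510, -62, 87], [509, -64, 89], [509, -67, 87]]
```

View pics/cropA.png

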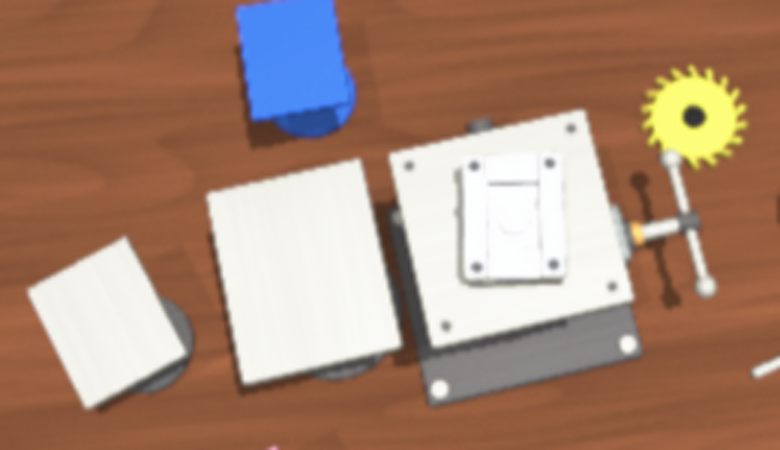

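View pics/cropB.png

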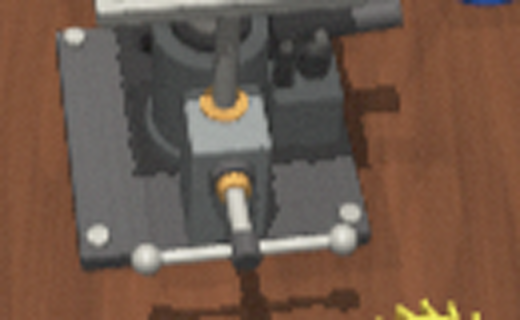

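The crops confirm it. The large grey stand is next to the platen, with its top at 180 mm against 211.5 mm for the platen. The T-bar is level, with ball_near at crop pixel (147,258) and ball_far at (343,238). The lift's yaw is about 8°, and ball_near is at about (0.517, -0.065, 0.085). Next I raise the arm, swing across and turn the tool.

```bash
python3 -m handwheel '[[[0,0,0,0,0,50,1],[0,0,0,0,0,50,1],[0,0,0,0,0,50,1],[0,0,8.5,25,-42,0,0.6],[0,0,8.5,25,-42,0,0.6],[0,0,8.5,25,-42,0,0.6],[0,0,0,25,-42,0,0.6],[0,0,0,25,-42,0,0.6]]]' 20
python3 -m handwheel '[[[0,0,0,25,-42,0,0.6],[0,0,0,25,-42,0,0.6],[0,0,0,25,-42,0,0.6],[0,0,0,25,-42,0,0.6],[0,0,0,25,-42,0,0.6],[0,0,0,25,-42,0,0.6],[0,0,0,25,-42,0,0.6],[0,0,0,25,-42,0,0.6]]]'
python3 -m handwheel '[[[0,0,0,25,-42,0,0.6],[0,0,0,0,0,-30,0.6],[0,0,0,0,0,-50,0.6],[0,0,0,0,0,-50,0.6],[0,0,0,0,0,-30,0.6],[0,0,0,0,0,0,0.6]]]'
python3 - <<'E'
from h import *
o=sensors.get_obs();R=o["tool_rot"];print(o["t"],o["tcp_pos"].round(4),np.degrees(np.arctan2(R[1,1],R[0,1])),R[:,2].round(3),o["force"].round(2),o["joints"].round(2))
E
```

```text
t: 0.9
tcp_pos: [0.2874, 0.3229, 0.3812]
tool_rot: [[-0.995, -0.099, -0.0], [-0.099, 0.995, -0.0], [0.0, -0.0, -1.0]]
force: [1.7, 0.3, -0.4]
finger_gap: 0.0514
grip_force: 0.0
t: 1.7
tcp_pos: [0.4876, -0.0135, 0.3813]
tool_rot: [[-0.995, -0.097, -0.0], [-0.097, 0.995, 0.0], [0.0, 0.0, -1.0]]
force: [0.5, 1.4, 1.1]
finger_gap: 0.0512
grip_force: 0.0
t: 2.3
tcp_pos: [0.5103, -0.0529, 0.2178]
tool_rot: [[-0.995, -0.097, -0.008], [-0.097, 0.995, 0.003], [0.008, 0.004, -1.0]]
force: [-1.2, -0.1, 0.8]
finger_gap: 0.0512
grip_force: 0.0
2.3 [ 0.5103 -0.0529  0.2178] 95.59253085684853 [-0.008  0.003 -1.   ] [-1.24 -0.14  0.75] [-0.33  0.33  1.42 -0.    1.4  -2.  ]
```

```bash
python3 -m handwheel '[[[0,0,2.3,0,0,0,0.6],[0,0,0,0,0,0,0.6]]]'
python3 - <<'E'
from h import *
o=sensors.get_obs();print(o["tcp_pos"].round(4))
T=cam("top");S=cam("side")
cv2.imwrite("pics/c2.png",np.vstack([cv2.resize(T["color"][140:260,300:420],None,fx=2.4,fy=2.4),cv2.resize(S["color"][190:310,260:380],None,fx=2.4,fy=2.4)]))
E
```

```text
t: 2.5
tcp_pos: [0.5128, -0.0537, 0.2232]
tool_rot: [[-0.99, -0.138, 0.002], [-0.138, 0.99, -0.001], [-0.002, -0.001, -1.0]]
force: [-0.2, 0.1, 0.3]
finger_gap: 0.0517
grip_force: 0.0
[ 0.5128 -0.0537  0.2232]
```

View pics/c2.png

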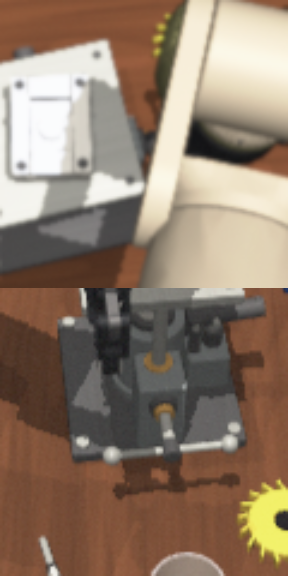

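The top crop shows the platen still visible beside the wrist. The side crop shows the gripper above and behind ball_near (112,455). I shift onto the ball and descend.

```bash
python3 -m handwheel '[[[0,0,0,4.5,-11.5,0,0.6],[0,0,0,0,0,-30,0.6],[0,0,0,0,0,-40,0.6],[0,0,0,0,0,-40,0.6],[0,0,0,0,0,-20,0.6],[0,0,0,0,0,0,0.6],[0,0,0,0,0,0,0.6]]]'
python3 - <<'E'
from h import *
S=cam("side");T=cam("top");w=cam("wrist")
cv2.imwrite("pics/c3.png",np.hstack([cv2.resize(S["color"][190:310,260:380],(400,400)),cv2.resize(w["color"][:,120:520],(400,400))]))
E
```

```text
t: 3.3
tcp_pos: [0.5174, -0.0657, 0.0924]
tool_rot: [[-0.991, -0.137, 0.001], [-0.137, 0.991, -0.0], [-0.001, -0.001, -1.0]]
force: [-0.1, 0.2, 0.3]
finger_gap: 0.0513
grip_force: 0.0
```

View pics/c3.png

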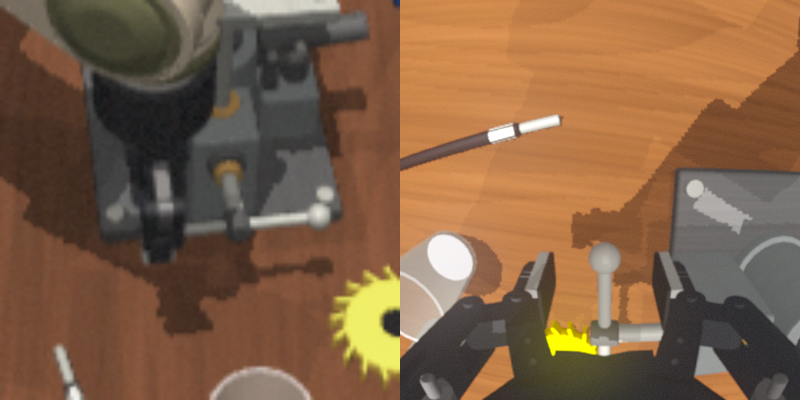

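The wrist view shows the ball (605,258) centred between the fingers (540 and 668). I go down 26 mm and close with 20 N.

```bash
python3 -m handwheel '[[[0,0,0,0,0,-16,0.6],[0,0,0,0,0,-10,0.4],[0,0,0,0,0,0,0.3],[0,0,0,0,0,0,0.2],[0,0,0,0,0,0,0],[0,0,0,0,0,0,0],[0,0,0,0,0,0,0],[0,0,0,0,0,0,0]]]' 20
cat > m.py <<'E'
from h import *
import json
o=sensors.get_obs()
W=pts(cam("top"))
c=np.array([.5525,.0912]);a=np.radians(7.9);M=np.array([[np.cos(a),np.sin(a)],[-np.sin(a),np.cos(a)]])
w=W.reshape(-1,3);w=w[np.isfinite(w[:,2])]
l=(w[:,:2]-c)@M.T
ins=(abs(l[:,0])<.070)&(l[:,1]>.0485)&(l[:,1]<.070)&(w[:,2]>.12)&(w[:,2]<.22)
z=w[ins,2]
s=(w[:,:2]-[.5421,.2495])@M.T
zs=w[(abs(s[:,0])<.06)&(abs(s[:,1])<.05)&(w[:,2]>.17)&(w[:,2]<.19),2]
print("t",o["t"],"tcp",(o["tcp_pos"]*1000).round(2),"F",o["force"].round(2),"T",o["ft_torque"].round(3),"gap",round(float(o["finger_gap"]),4),"grip",o["grip_force"])
print("platen",len(z),(np.median(z)*1000).round(2),"stand",(np.median(zs)*1000).round(2),"diff",((np.median(z)-np.median(zs))*1000).round(2), "mean diff",((z.mean()-zs.mean())*1000).round(2))
E
python3 m.py
```

```text
t: 4.25
tcp_pos: [0.5167, -0.0652, 0.0658]
tool_rot: [[-0.991, -0.137, 0.001], [-0.137, 0.991, -0.0], [-0.0, -0.001, -1.0]]
force: [-0.5, -2.6, 1.2]
finger_gap: 0.0163
grip_force: 19.7
t 4.25 tcp [516.71 -65.19  65.81] F [-0.45 -2.59  1.25] T [-0.435  0.165 -0.067] gap 0.0163 grip 19.715781211853027
platen 610 211.44 stand 180.43 diff 31.02 mean diff 31.05
```

```bash
python3 -m handwheel '[[[0,0,0,0,0,-3,0],[0,0,0,0.3,0,-3,0],[0,0,0,0.3,0.1,-2.5,0],[0,0,0,0,0,0,0],[0,0,0,0,0,0,0]]]'; python3 m.py
python3 -m handwheel '[[[0,0,0,0.4,0,-2,0],[0,0,0,0.4,0,-2,0],[0,0,0,0,0,0,0],[0,0,0,0,0,0,0],[0,0,0,0,0,0,0]]]'; python3 m.py
```

```text
t: 4.8
tcp_pos: [0.5176, -0.065, 0.0568]
tool_rot: [[-0.991, -0.137, 0.001], [-0.137, 0.991, -0.0], [-0.001, -0.0, -1.0]]
force: [1.3, -3.6, -1.4]
finger_gap: 0.0161
grip_force: 19.8
t 4.8 tcp [517.57 -65.04  56.82] F [ 1.26 -3.57 -1.36] T [-0.578 -0.315  0.009] gap 0.0161 grip 19.80516493320465
platen 604 211.43 stand 180.47 diff 30.96 mean diff 30.99
t: 5.35
tcp_pos: [0.5183, -0.0649, 0.053]
tool_rot: [[-0.991, -0.137, 0.001], [-0.137, 0.991, -0.0], [-0.001, -0.0, -1.0]]
force: [3.3, -3.9, 0.5]
finger_gap: 0.0162
grip_force: 20.0
t 5.35 tcp [518.27 -64.92  53.01] F [ 3.28 -3.92  0.5 ] T [-0.568 -0.498 -0.052] gap 0.0162 grip 19.994890987873077
platen 605 211.61 stand 180.4 diff 31.21 mean diff 31.23
```

```bash
cat >> m.py <<'E'
S=cam("side");W=pts(S)
w=W.reshape(-1,3);l=(w[:,:2]-c)@M.T
# bar points on far half
k=(l[:,0]>.012)&(l[:,0]<.066)&(abs(l[:,1]+.15)<.012)&(w[:,2]>.05)&(w[:,2]<.14)
if k.sum()>10:
    p=np.polyfit(l[k,0],w[k,2],1);print("bar",k.sum(),"angle",np.arctan(p[0]).round(3),"ball z top",(np.nanmax(w[k&(l[:,0]>.045),2])*1000).round(1))
E
python3 m.py
python3 -m handwheel '[[[0,0,0,0.5,0,-1.5,0],[0,0,0,0.5,0,-1.5,0],[0,0,0,0,0,0,0],[0,0,0,0,0,0,0]]]'; python3 m.py
```

```text
t 5.4 tcp [518.26 -64.94  53.  ] F [ 2.84 -4.28  1.57] T [-0.507 -0.544  0.006] gap 0.0162 grip 19.98904913663864
platen 604 211.53 stand 180.4 diff 31.13 mean diff 31.07
bar 107 angle 0.289 ball z top 111.9
t: 5.9
tcp_pos: [0.5189, -0.0649, 0.05]
tool_rot: [[-0.99, -0.138, -0.0], [-0.138, 0.99, 0.0], [0.0, 0.0, -1.0]]
force: [1.7, -2.8, 3.5]
finger_gap: 0.016
grip_force: 20.2
t 5.9 tcp [518.94 -64.86  50.  ] F [ 1.69 -2.8   3.5 ] T [-0.5   -0.319 -0.035] gap 0.016 grip 20.155954957008362
platen 604 211.58 stand 180.44 diff 31.14 mean diff 31.08
bar 109 angle 0.331 ball z top 114.6
```

```bash
python3 -m handwheel '[[[0,0,0,0.8,0.1,-2.5,0],[0,0,0,0,0,0,0],[0,0,0,0,0,0,0],[0,0,0,0,0,0,0],[0,0,0,0,0,0,0]]]'; python3 m.py
python3 -m handwheel '[[[0,0,0,0.8,0.1,-2.5,0],[0,0,0,0,0,0,0],[0,0,0,0,0,0,0],[0,0,0,0,0,0,0],[0,0,0,0,0,0,0]]]'; python3 m.py
```

```text
t: 6.5
tcp_pos: [0.5197, -0.0647, 0.0474]
tool_rot: [[-0.991, -0.137, -0.0], [-0.137, 0.991, 0.0], [0.0, 0.0, -1.0]]
force: [1.9, -4.3, 0.7]
finger_gap: 0.0164
grip_force: 20.1
t 6.5 tcp [519.7  -64.73  47.39] F [ 1.88 -4.25  0.65] T [-0.501 -0.321 -0.004] gap 0.0164 grip 20.139181315898895
platen 608 211.66 stand 180.51 diff 31.15 mean diff 31.21
bar 109 angle 0.371 ball z top 116.7
t: 7.1
tcp_pos: [0.5205, -0.0646, 0.0449]
tool_rot: [[-0.99, -0.138, -0.0], [-0.138, 0.99, 0.0], [0.0, 0.0, -1.0]]
force: [1.3, -3.2, 0.4]
finger_gap: 0.0161
grip_force: 20.2
t 7.1 tcp [520.55 -64.63  44.88] F [ 1.27 -3.21  0.41] T [-0.41  -0.264 -0.015] gap 0.0161 grip 20.207188725471497
platen 603 211.53 stand 180.4 diff 31.12 mean diff 31.08
bar 110 angle 0.395 ball z top 118.2
```

```bash
python3 -m handwheel '[[[0,0,0,1.1,0.1,-2.5,0],[0,0,0,0,0,0,0],[0,0,0,0,0,0,0],[0,0,0,0,0,0,0],[0,0,0,0,0,0,0]]]'; python3 m.py
python3 -m handwheel '[[[0,0,0,1.2,0.1,-2.5,0],[0,0,0,0,0,0,0],[0,0,0,0,0,0,0],[0,0,0,0,0,0,0],[0,0,0,0,0,0,0]]]'; python3 m.py
```

```text
t: 7.7
tcp_pos: [0.5217, -0.0645, 0.0424]
tool_rot: [[-0.991, -0.137, -0.0], [-0.137, 0.991, 0.0], [0.0, 0.0, -1.0]]
force: [0.9, -2.4, 1.3]
finger_gap: 0.0163
grip_force: 20.2
t 7.7 tcp [521.66 -64.52  42.39] F [ 0.94 -2.36  1.28] T [-0.334 -0.159 -0.001] gap 0.0163 grip 20.249281525611877
platen 599 211.43 stand 180.48 diff 30.95 mean diff 31.04
bar 108 angle 0.452 ball z top 120.6
t: 8.3
tcp_pos: [0.5229, -0.0644, 0.0399]
tool_rot: [[-0.99, -0.138, -0.0], [-0.138, 0.99, 0.0], [0.0, 0.0, -1.0]]
force: [0.3, 0.2, 0.4]
finger_gap: 0.0168
grip_force: 20.3
t 8.3 tcp [522.85 -64.38  39.89] F [0.3  0.23 0.37] T [-0.176 -0.218  0.013] gap 0.0168 grip 20.319116413593292
platen 588 211.54 stand 180.54 diff 31.0 mean diff 31.09
bar 107 angle 0.467 ball z top 122.9
```

```bash
python3 -m handwheel '[[[0,0,0,1.4,0.2,-2.5,0],[0,0,0,0,0,0,0],[0,0,0,0,0,0,0],[0,0,0,0,0,0,0],[0,0,0,0,0,0,0]]]'; python3 m.py
python3 -m handwheel '[[[0,0,0,1.5,0.2,-2.5,0],[0,0,0,0,0,0,0],[0,0,0,0,0,0,0],[0,0,0,0,0,0,0],[0,0,0,0,0,0,0]]]'; python3 m.py
```

```text
t: 8.9
tcp_pos: [0.5242, -0.0642, 0.0374]
tool_rot: [[-0.991, -0.138, -0.0], [-0.138, 0.991, 0.0], [0.0, 0.0, -1.0]]
force: [1.3, -1.5, 0.5]
finger_gap: 0.0161
grip_force: 20.4
t 8.9 tcp [524.24 -64.22  37.38] F [ 1.34 -1.5   0.53] T [-0.113 -0.144  0.001] gap 0.0161 grip 20.387257933616638
platen 571 210.33 stand 180.45 diff 29.87 mean diff 29.8
bar 107 angle 0.529 ball z top 124.5
t: 9.5
tcp_pos: [0.5258, -0.064, 0.0349]
tool_rot: [[-0.991, -0.138, -0.0], [-0.138, 0.991, 0.0], [0.0, 0.0, -1.0]]
force: [0.5, 0.1, 0.1]
finger_gap: 0.0162
grip_force: 20.5
t 9.5 tcp [525.8  -64.02  34.9 ] F [0.49 0.09 0.06] T [ 0.017 -0.088  0.046] gap 0.0162 grip 20.457756221294403
platen 542 206.19 stand 180.45 diff 25.74 mean diff 25.78
bar 107 angle 0.572 ball z top 127.6
```

```bash
python3 -m handwheel '[[[0,0,0,0,0,0,0],[0,0,0,0,0,0,0],[0,0,0,0,0,0,0],[0,0,0,0,0,0,0],[0,0,0,0,0,0,0],[0,0,0,0,0,0,0],[0,0,0,0,0,0,0],[0,0,0,0,0,0,0]]]' >/dev/null; python3 m.py
python3 -m handwheel '[[[0,0,0,0,0,0,0],[0,0,0,0,0,0,0],[0,0,0,0,0,0,0],[0,0,0,0,0,0,0],[0,0,0,0,0,0,0],[0,0,0,0,0,0,0],[0,0,0,0,0,0,0],[0,0,0,0,0,0,0]]]' >/dev/null; python3 m.py
```

```text
t 10.4 tcp [525.77 -64.06  34.94] F [ 1.45  0.14 -2.38] T [ 0.112 -0.22   0.028] gap 0.0161 grip 20.334341526031494
platen 534 198.48 stand 180.5 diff 17.98 mean diff 18.0
bar 107 angle 0.579 ball z top 127.5
t 11.3 tcp [525.77 -64.04  34.97] F [ 2.01  1.01 -2.68] T [ 0.186 -0.305  0.056] gap 0.0164 grip 20.279241800308228
platen 518 190.84 stand 180.47 diff 10.36 mean diff 10.61
bar 107 angle 0.542 ball z top 127.7
```

```bash
python3 -m handwheel '[[[0,0,0,0,0,0,0],[0,0,0,0,0,0,0],[0,0,0,0,0,0,0],[0,0,0,0,0,0,0],[0,0,0,0,0,0,0],[0,0,0,0,0,0,0],[0,0,0,0,0,0,0],[0,0,0,0,0,0,0]]]' >/dev/null
python3 -m handwheel '[[[0,0,0,-1.5,-0.2,2.5,0],[0,0,0,-1.4,-0.2,2.5,0],[0,0,0,-1.2,-0.1,2.5,0],[0,0,0,-1.1,-0.1,2.5,0],[0,0,0,0,0,0,0],[0,0,0,0,0,0,0]]]'; python3 m.py
```

```text
t: 12.8
tcp_pos: [0.5208, -0.0648, 0.0456]
tool_rot: [[-0.99, -0.138, 0.001], [-0.138, 0.99, -0.0], [-0.001, -0.001, -1.0]]
force: [1.7, 1.5, 2.9]
finger_gap: 0.0163
grip_force: 20.5
t 12.8 tcp [520.82 -64.78  45.57] F [1.65 1.51 2.88] T [ 0.194 -0.288  0.057] gap 0.0163 grip 20.545863211154938
platen 567 181.28 stand 180.44 diff 0.84 mean diff 0.84
bar 110 angle 0.382 ball z top 115.9
```

Level within 1 mm. Now I close the valve toward its seat at z ≈ 65.8.

```bash
python3 -m handwheel '[[[0,0,0,-1,-0.1,2.5,0],[0,0,0,-0.9,-0.1,2.5,0],[0,0,0,-0.7,-0.1,2.5,0],[0,0,0,-0.6,-0.1,2.5,0],[0,0,0,-0.4,0,2.5,0],[0,0,0,-0.3,0,2.5,0],[0,0,0,0,0,0,0],[0,0,0,0,0,0,0]]]' >/dev/null;python3 m.py
for i in 1; do python3 -m handwheel '[[[0,0,0,-0.1,0,1,0]]]' | sed -n '2p;4p'; done
python3 -m handwheel '[[[0,0,0,-0.1,0,1,0]]]' | sed -n '2p;4p'
python3 -m handwheel '[[[0,0,0,0,0,1,0]]]' | sed -n '2p;4p'
python3 -m handwheel '[[[0,0,0,0,0,0.5,0]]]' | sed -n '2p;4p'
```

```text
t 13.7 tcp [516.19 -65.25  60.19] F [-2.11 -2.82 -0.24] T [-0.59   0.34  -0.009] gap 0.0163 grip 19.99690890312195
platen 570 181.31 stand 180.43 diff 0.87 mean diff 0.87
bar 104 angle 0.177 ball z top 104.3
tcp_pos: [0.5161, -0.0652, 0.0607]
force: [-1.8, -4.8, -6.5]
tcp_pos: [0.5161, -0.0652, 0.0616]
force: [-1.0, -6.0, -6.0]
tcp_pos: [0.5161, -0.0652, 0.0626]
force: [-0.8, -5.8, -6.1]
tcp_pos: [0.5161, -0.0652, 0.0632]
force: [-2.1, -4.9, -5.9]
```

```bash
for k in 1; do
python3 -m handwheel '[[[0,0,0,0.2,0,0.7,0]]]' | sed -n '2p;4p'
python3 -m handwheel '[[[0,0,0,0.2,0,0.7,0]]]' | sed -n '2p;4p'
python3 -m handwheel '[[[0,0,0,0.1,0,0.5,0]]]' | sed -n '2p;4p'
python3 -m handwheel '[[[0,0,0,0,0,0.4,0]]]' | sed -n '2p;4p'
done; python3 m.py
```

```text
tcp_pos: [0.5162, -0.0652, 0.0638]
force: [-1.6, -5.5, -6.7]
tcp_pos: [0.5162, -0.0651, 0.0644]
force: [-3.9, -5.5, -6.4]
tcp_pos: [0.5163, -0.0652, 0.0649]
force: [-1.0, -4.2, -5.9]
tcp_pos: [0.5163, -0.0651, 0.0653]
force: [-2.2, -5.3, -6.0]
t 14.6 tcp [516.33 -65.13  65.34] F [-2.23 -5.29 -6.  ] T [-0.806  0.434 -0.01 ] gap 0.0161 grip 19.61194932460785
platen 567 181.23 stand 180.5 diff 0.73 mean diff 0.74
bar 104 angle 0.094 ball z top 100.2
```

```bash
for k in 1; do
python3 -m handwheel '[[[0,0,0,0.1,0,0.4,0]]]' | sed -n '2p;4p'
python3 -m handwheel '[[[0,0,0,0.1,0,0.4,0]]]' | sed -n '2p;4p'
python3 -m handwheel '[[[0,0,0,0,0,0.4,0]]]' | sed -n '2p;4p'
done
```

```text
tcp_pos: [0.5163, -0.0651, 0.0657]
force: [-3.2, -5.1, -5.6]
tcp_pos: [0.5163, -0.0651, 0.0661]
force: [-3.1, -5.3, -6.5]
tcp_pos: [0.5164, -0.0651, 0.0665]
force: [-3.3, -4.3, -7.0]
```

```bash
for k in 1; do
python3 -m handwheel '[[[0,0,0,0,0,0.3,0]]]' | sed -n '2p;4p'
python3 -m handwheel '[[[0,0,0,0,0,0.3,0]]]' | sed -n '2p;4p'
done
```

```text
tcp_pos: [0.5164, -0.0651, 0.0668]
force: [-2.5, -4.9, -6.5]
tcp_pos: [0.5165, -0.0651, 0.0671]
force: [-2.6, -4.6, -6.7]
```

```bash
for k in 1; do
python3 -m handwheel '[[[0,0,0,0,0,0.3,0]]]' | sed -n '2p;4p'
python3 -m handwheel '[[[0,0,0,0,0,0.3,0]]]' | sed -n '2p;4p'
done;python3 m.py
```

```text
tcp_pos: [0.5164, -0.0651, 0.0674]
force: [-2.3, -5.8, -6.7]
tcp_pos: [0.5165, -0.0651, 0.0676]
force: [-1.5, -5.0, -7.9]
t 15.4 tcp [516.46 -65.11  67.6 ] F [-1.49 -4.99 -7.85] T [-0.862  0.398 -0.008] gap 0.016 grip 19.628892838954926
platen 571 181.14 stand 180.43 diff 0.71 mean diff 0.72
bar 107 angle 0.06 ball z top 96.7
```

```bash
python3 - <<'E'
import numpy as np
c=np.array([.5525,.0912]);a=np.radians(7.9);M=np.array([[np.cos(a),np.sin(a)],[-np.sin(a),np.cos(a)]])
w=np.load("side0.npz")["W"].reshape(-1,3);l=(w[:,:2]-c)@M.T
k=(l[:,0]>.012)&(l[:,0]<.066)&(abs(l[:,1]+.15)<.012)&(w[:,2]>.05)&(w[:,2]<.14)
p=np.polyfit(l[k,0],w[k,2],1);print(k.sum(),np.arctan(p[0]),np.nanmax(w[k&(l[:,0]>.045),2]))
E
python3 -m handwheel '[[[0,0,0,0,0,0.3,0]]]' | sed -n '2p;4p'
python3 -m handwheel '[[[0,0,0,0,0,0.3,0]]]' | sed -n '2p;4p'
```

```text
104 0.10342362150976697 0.09985880103670011
tcp_pos: [0.5166, -0.0652, 0.068]
force: [-1.4, -5.0, -8.6]
tcp_pos: [0.5166, -0.0651, 0.0682]
force: [-1.4, -5.2, -9.1]
```

```bash
python3 -m handwheel '[[[0,0,0,0,0,0.3,0]]]' | sed -n '2p;4p'; python3 m.py; python3 m.py | grep bar
```

```text
tcp_pos: [0.5166, -0.0651, 0.0684]
force: [-0.4, -4.6, -8.0]
t 15.8 tcp [516.58 -65.11  68.4 ] F [-0.42 -4.57 -7.98] T [-0.687  0.166  0.03 ] gap 0.0161 grip 19.7061225771904
platen 570 181.25 stand 180.41 diff 0.84 mean diff 0.72
bar 106 angle 0.011 ball z top 97.0
bar 104 angle 0.043 ball z top 97.5
```

```bash
cat > a.py <<'E'
from h import *
A=np.load("side0.npz");g0=cv2.cvtColor(A["color"],cv2.COLOR_BGR2GRAY)
g1=np.mean([cv2.cvtColor(cam("side")["color"],cv2.COLOR_BGR2GRAY).astype(float) for _ in range(4)],0).round().astype(np.uint8)
np.save("g1.npy",g1)
x,y=270+343/4,195+238/4
x2,y2=270+350/4,195+213/4
P=np.float32([[x,y],[x-5,y+.3],[x-10,y+.8],[324,241],[x2,y2],[294,253]]).reshape(-1,1,2)
for ws in(7,9):
    Q,s,e=cv2.calcOpticalFlowPyrLK(g0,g1,P,None,winSize=(ws,ws),maxLevel=0)
    print(ws,(Q-P)[:,0].round(2).tolist(),e.ravel().round(1))
for g in(g0,g1):
    r=g[247:263,349:363].astype(float);print(r[:,5:9].mean(1).round(0))
f=lambda X:(lambda c:(A["camera_matrix"]@c/c[2])[:2])(A["R"]@X+A["t"])
print(f(np.array([.6285,-.0496,.085])),f(np.array([.6285,-.0496,.082])))
E
python3 a.py
```

```text
7 [[-0.07999999821186066, 0.6499999761581421], [-0.10999999940395355, 0.47999998927116394], [3.5199999809265137, 0.029999999329447746], [28.68000030517578, 0.9599999785423279], [-0.019999999552965164, 0.20000000298023224], [0.5799999833106995, -0.07000000029802322]] [ 1.9  3.7  5.6 32.5  7.9 50.1]
9 [[-0.10999999940395355, 0.6600000262260437], [-0.07999999821186066, 0.5], [3.3299999237060547, 0.019999999552965164], [20.0, 15.399999618530273], [-0.05000000074505806, 0.25999999046325684], [0.9100000262260437, -0.1899999976158142]] [ 3.7  3.7  6.8 40.8  7.1 47.7]
[166. 167. 151. 118. 161. 200. 213. 210. 190. 160. 123.  88.  82.  81.
  82.  84.]
[166. 166. 152. 115. 104. 175. 207. 213. 204. 180. 148. 109.  85.  81.
  88.  90.]
[353.84294111 256.03797197] [353.74582948 256.82801503]
```

By position the bar is a little below 0 (about 2.5 mm at the ball). The force felt was 8–9 N, rising off a drag of 6 N, so the valve is snug and I stop here. I let go and withdraw straight up.

```bash
python3 -m handwheel '[[[0,0,0,0,0,0,0.3],[0,0,0,0,0,0,0.6],[0,0,0,0,0,0,0.6],[0,0,0,0,0,0,0.6],[0,0,0,0,0,5,0.6],[0,0,0,0,0,20,0.6],[0,0,0,0,0,40,0.6],[0,0,0,0,0,40,0.6]]]'
python3 -m handwheel '[[[0,0,0,0,0,40,0.6],[0,0,0,0,-20,40,0.6],[0,0,0,-20,-20,40,0.6],[0,0,0,-40,0,0,0.6],[0,0,0,-40,0,0,0.6],[0,0,0,-40,0,0,0.6],[0,0,0,0,0,0,0.6],[0,0,0,0,0,0,0.6]]]'
python3 m.py; python3 a.py
python3 - <<'E'
from h import *
T=cam("top");S=cam("side")
cv2.imwrite("pics/end.png",np.vstack([T["color"][100:290,150:480],S["color"][110:370,190:520]]))
E
```

```text
t: 17.0
tcp_pos: [0.5168, -0.0649, 0.1755]
tool_rot: [[-0.991, -0.138, -0.001], [-0.138, 0.991, 0.001], [0.001, 0.001, -1.0]]
force: [0.9, -0.6, 1.1]
finger_gap: 0.0511
grip_force: 0.0
t: 17.8
tcp_pos: [0.377, -0.1051, 0.2949]
tool_rot: [[-0.991, -0.137, 0.002], [-0.137, 0.991, -0.001], [-0.002, -0.001, -1.0]]
force: [0.4, -0.5, -0.0]
finger_gap: 0.0514
grip_force: 0.0
t 17.8 tcp [ 377.03 -105.12  294.89] F [ 0.37 -0.47 -0.02] T [-0.09  -0.005 -0.059] gap 0.0514 grip 0.0
platen 569 181.14 stand 180.48 diff 0.66 mean diff 0.75
bar 105 angle 0.049 ball z top 96.0
7 [[-0.07999999821186066, 0.6499999761581421], [-0.1599999964237213, 0.49000000953674316], [4.010000228881836, 0.009999999776482582], [-0.009999999776482582, 0.009999999776482582], [-0.019999999552965164, 0.1899999976158142], [0.019999999552965164, 0.0]] [2.2 4.1 7.3 1.4 7.8 3. ]
9 [[-0.10999999940395355, 0.6600000262260437], [-0.11999999731779099, 0.5099999904632568], [3.609999895095825, 0.019999999552965164], [-0.009999999776482582, 0.009999999776482582], [-0.05000000074505806, 0.25], [0.05000000074505806, -0.009999999776482582]] [3.8 3.7 7.3 1.4 7.  5.3]
[166. 167. 151. 118. 161. 200. 213. 210. 190. 160. 123.  88.  82.  81.
  82.  84.]
[167. 167. 152. 116. 105. 176. 208. 214. 205. 180. 149. 110.  85.  82.
  88.  90.]
[353.84294111 256.03797197] [353.74582948 256.82801503]
```

View pics/end.png

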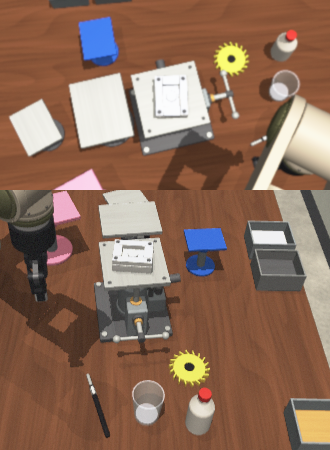

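The final picture shows the platen (170,100) level with the stand plate (100,110), the bar free and nothing else moved. I hand it in.

```bash
python3 -c "
from bench import bot
print(bot.sign_off())"
```

```text
the job is handed in; nothing more can be done
None
```

The platen sank at about 8.5 mm/s to within 1 mm of the stand's top plate; the valve is nipped shut at 8–9 N on the ball (bar about 0.02–0.045 rad below level, the force and image estimates differing), released, nothing else was disturbed, and the job was handed in at about 18 s.

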